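# Gauge the depth of a display mount's blind socket

## Task

Lift the depth rod out of its wooden holder and slide it, tip down, into the bore of the marble display mount, gently pushing the stiff dust plug down ahead of it until the rod truly bottoms and goes no further. Leave the rod standing there, then press the red head of the telescopic gauge down until its top is level with the top of the rod, so that it keeps the reading. Leave the other things on the bench where they are.

Things in the scene. Friction and masses are not known exactly. Their poses are not given: they have to be found in the camera images.
- rod: depth rod, about 0.1 kg, 115 mm long in all, standing upright in the holder at the start: steel shank 12 mm in diameter and 85 mm long with a tapered tip, and on top of it a round blue grip 20 mm in diameter and 30 mm tall. Origin at the centre of the tip's flat end; z runs up the rod to the grip.
- rod_tip (a point): centre of the lower end of the depth rod's shank (same as its origin)
- rod_top (a point): centre of the flat top face of the rod's blue grip, 115 mm above the tip
- holder: wooden block 60 x 60 x 45 mm fixed to the bench, with a loose upright hole 35 mm deep in the middle of its top in which the rod stands at the start (tip 10 mm above the bench, rod's top 125 mm above it). Origin at the centre of its underside, z up.
- mount: pale marble display-mount block 70 x 70 x 75 mm high, fixed to the bench. Origin at the centre of its underside, z up. Upright blind bore 13.2 mm wide with a chamfered mouth in the middle of its top; its depth differs from mount to mount, 28 to 56 mm, and is not known. Its floor is rigid: there the rod stops dead and the force rises quickly. More than 30 N on the floor damages the mount.
- mount_hole0 (a point): centre of the bore's mouth, 75 mm above the bench. An orange dust plug, 11 mm across, sits in the bore 8 to 16 mm below the mouth. It takes about 6 N to push it down; it stays wherever it is left, also under the rod's weight, and does not spring back. It goes right down to the bore's floor and does not shorten the depth: the rod stops on the floor itself.
- gauge: telescopic height gauge fixed to the bench: square steel foot 70 x 70 x 14 mm and an upright aluminium sleeve 23 mm in diameter up to 105 mm above the bench, out of which a steel post with a red head rises. Origin at the centre of the underside, z up.
- post (a joint): how far the gauge's post has been pushed down, in m, 0 (head's top 200 mm above the bench) to 0.08 (120 mm). It starts at 0 to 0.015. It takes about 4 N to slide it either way and it stays where it is left.
- post_top (a point): centre of the flat top face of the gauge's red head, a disc 28 mm in diameter and 12 mm thick; at the start it stands higher than the rod ever does in the bore
- duck: small yellow toy duck, 46 mm across and 50 mm high; origin at the centre of its underside. Bystander.
- mineral: rough reddish-brown mineral lump with amber crystals, 54 mm across, 36 mm high; origin at the centre of its underside. Bystander.
- jar: amber glass jar with a white cap, 48 mm across, 55 mm high; origin at the centre of its underside. Bystander.
- brush: small brush, 160 mm long, lying flat. Bystander.
- spatula: small spatula, 170 mm long, lying flat. Bystander.
- tray: white divided tray 130 x 100 x 25 mm, empty; origin at the centre of its underside. Bystander.
- weight: brass knob weight, 36 mm across, 40 mm high; origin at the centre of its underside. Bystander.
Things that resemble listed ones, but are neither listed nor needed, are in the scene too. Of the things that look like the gauge, the largest one is meant. What is shaped like the rod but green is not meant.

How it is judged (in metres and radians):
On the way, in this order (a step that is already met when the one before it is completed fails the run):
1. the rod is bottomed in the bore (tip within 2 mm of the bore's floor) (distance between rod_tip and seat_c0 below 0.007 m and angle between rod's own z axis and vertical below 0.15 rad), for 0.2 s.
2. the gauge's red head is level with the rod's top within 3 mm, the rod still bottomed (distance between rod_tip and seat_c0 below 0.007 m and z of rod_top in the frame of post_top between -0.003 and 0.003 m), for 0.2 s.
At the end, for the whole second after the job is handed in: The rod stands at rest and upright in the mount's bore with its tip within 2 mm of the bore's floor, and the top of the gauge's red head is level with the top of the rod within 3 mm (all of step 2 and angle between rod's own z axis and vertical below 0.15 rad and linear speed of rod below 0.02 m/s); the robot touches nothing.
It fails at once if the rod is pressed on the bore's floor with more than 30 N (contact force between rod and seat_c0 above 30 N).
It fails at once if a bystander (duck, mineral, jar, brush, spatula, tray or weight) is moved by more than 25 mm (distance of any of duck, mineral, jar, brush, spatula, tray, weight from where it was at the start of the episode above 0.025 m).
It also fails if it takes over 72 s, if anything falls off the work surface, if the arm or the gripper's body presses on something with over 40 N, if the wrist force passes 120 N, or if a joint passes its speed limit or range.

## Robot

A 6-joint arm with a two-finger parallel gripper is mounted at the origin on the work surface. World frame = base frame: x ahead of the robot, y to its left, z up, the work surface at z = 0. Lengths are in m, angles in degrees, forces in N, time in s.
With the tool pointing down it reaches from about 0.4 to 0.825 m from the base axis. Payload 7 kg.
Tool frame: the origin (TCP) lies between the finger pads; the fingertips stand 19 mm ahead of it and the grasp point (between the pads) is the TCP; z points along the fingers, y is the line along which they close (so a half turn about z gives the same grasp; the last joint's range is limited). The gripper opens to 88 mm and grips with 3 to 60 N. Pads are 19 mm wide; open, the fingers measure 130 mm over their backs; the gripper's body (78 mm by 193 mm) begins 47 mm behind the grasp point.
Start: joints at [84.574, 20.546, 0.682, 0, -70.136, -16.507], TCP at [0.252, 0.626, 0.246] pointing down, gripper open.
Joint ranges: [-176.03, 176.03], [-82.01, 121.73], [-58.28, 71.71], [-173.87, 95.51], [-174.79, -0.11], [-173.66, 173.66]. Speed limits (degrees/s): [136.94, 136.94, 172.46, 180, 180, 180].

## Interface

Orientations are given as [roll, pitch, yaw] about the fixed x, y, z axes, in that order (R = Rz(yaw) Ry(pitch) Rx(roll)).
In Python, from plant import r gives the robot as it stands. The module is installed in compiled form; this text tells all that it offers.
- The arm moves only by the shell command python3 -m pendant 'ROWS' [OPENING] [FORCE]. ROWS is JSON, a list of rows, each a list of 6 numbers: the shift along the tool's x, y, z in mm, then the turn, a rotation vector about the tool's x, y, z in rad. In form: [[tx, ty, tz, wx, wy, wz], ...]. A call has 1 to 20 rows; each row is the pose to reach, as a shift and turn from the pose commanded when the call began, along the tool's axes at that moment; what a row does not reach only later rows make up. A row lasts 1/8 s, in which the tool goes at most 62.5 mm and 10.7 degrees, less where a joint would pass 70% of its speed; a pose out of reach is approached as far as the arm can. A call with a gripper value outside its range is refused whole. OPENING is the finger opening in mm, from 0 to 87.6, set as the call begins (- or left out, the last holds). The fingers move at their own pace and stop on an object; FORCE is the grip in N (left out, the last holds). Time passes only in rows, so rows that repeat a pose let the fingers close. It gives the time, the measured TCP pose, the force, the opening and the grip force at its end, in the units of the state.
- r.get_state(): the state, without advancing time (a new reading comes with each control period).
- r.capture(name): name is "scene" or "side" or "wrist"; returns the picture (384x512x3 uint8, red, green, blue); there is no depth.
- r.camera_params(name): a dict with "mtx" (3x3 intrinsics, pixels), "rvec" (rotation vector, rad) and "tvec" (3), from world to camera coordinates, as OpenCV has them; the wrist camera has in their place "mount" (4x4, takes a point from camera to tool coordinates, whose origin is the TCP and whose axes are the flange's). Camera axes: x right, y down, z forward; pixel columns grow to the right and rows downward; lengths in m; the calibration is good to about 2 mm. A picture is of the moment at which its call begins: read the wrist's pose just before it. camera_params takes no time and is no camera call.
- r.close_job(): hands the job in; it is judged then, once.
The state is a dict: "time_s": time; "joints": joint angles; "qd": joint speeds; "joint_torque": joint torques, N m; "tcp_pos": TCP position; "eef_rot": TCP orientation; "contact_force": force on the tool from outside, world axes, zero at the start; "moment": the same for the moment, N m; "gripper_width": finger opening in m; "gripper_force": force on a finger pad.
Only numpy, scipy, OpenCV 4.12 (cv2) and the standard library are available. Lean on these libraries where they do the work, as an engineer would, in place of code of your own. Each camera call takes 0.05 s, during which the arm holds its last target. There are 200 camera calls.

## Working session

There is one attempt and no reset: what is moved stays moved. The work goes in short steps, Python scripts to look and compute and a shell command to move; the robot and the scene stay as the last step left them, time stands still between calls to the robot, and variables do not carry over. Pictures are saved under pics/ and viewed, at most 10 in all, crops included, and the job is handed in when it is done.

```bash
mkdir -p pics; python3 - <<'E'
from plant import r
import cv2,numpy as np
s=r.get_state(); print(s)
a=[]
for n in("scene","side"):
    im=r.capture(n); cv2.imwrite(f"pics/{n}.png",im[:,:,::-1]); 
    p=r.camera_params(n); R=cv2.Rodrigues(np.array(p["rvec"]))[0]; print(n,np.array(p["mtx"]).tolist(),(-R.T@np.array(p["tvec"]).ravel()).round(3),R[2].round(2))
print(r.camera_params("wrist"))
E
```

```text
{'time_s': 0.0, 'joints': array([ 8.45750602e+01,  2.05921960e+01,  6.34385033e-01, -2.07953318e-02,
       -7.01340847e+01, -1.65061731e+01]), 'qd': array([-0.04733336, -0.01190476,  0.01551533, -0.09676049,  0.01944261,
        0.08642734]), 'joint_torque': array([-2.55239347e-04, -5.82710123e+01,  2.93066096e+01,  6.99768528e+00,
        7.14881869e-03, -1.64678750e-04]), 'tcp_pos': array([0.25196368, 0.6257314 , 0.24461658]), 'eef_rot': array([ 1.79906337e+02, -7.36868574e-03, -2.19381893e+01]), 'contact_force': array([-0.65399731, -0.69552626,  0.21034735]), 'moment': array([-0.00957151, -0.08385618,  0.00250344]), 'gripper_force': 0.0, 'gripper_width': 0.08770297028878152}
scene [[415.4476284787111, 0.0, 253.66346292865674], [0.0, 415.4476284787111, 192.68412436222286], [0.0, 0.0, 1.0]] [ 1.336 -0.333  0.82 ] [-0.72  0.28 -0.63]
side [[383.27821515124896, 0.0, 250.51513281985723], [0.0, 383.27821515124896, 190.88308047595532], [0.0, 0.0, 1.0]] [ 0.127 -0.776  0.661] [ 0.42  0.74 -0.52]
{'mtx': array([[278.04950558,   0.        , 254.23905854],
       [  0.        , 278.04950558, 188.60408678],
       [  0.        ,   0.        ,   1.        ]]), 'mount': array([[-7.25769092e-04, -9.59985270e-01, -2.80049557e-01,
         7.59823532e-02],
       [ 9.99998555e-01, -2.66210471e-04, -1.67902395e-03,
         1.09214139e-04],
       [ 1.53728613e-03, -2.80050371e-01,  9.59984076e-01,
        -1.37956447e-01],
       [ 0.00000000e+00,  0.00000000e+00,  0.00000000e+00,
         1.00000000e+00]])}
```

View pics/scene.png

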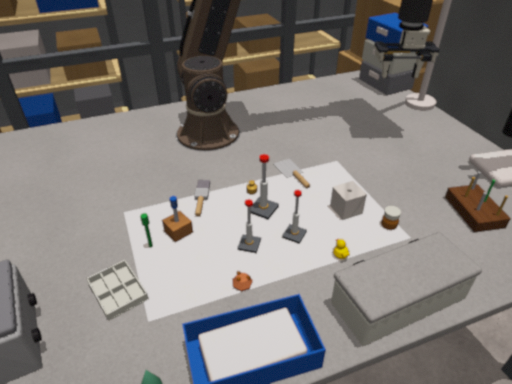

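View pics/side.png

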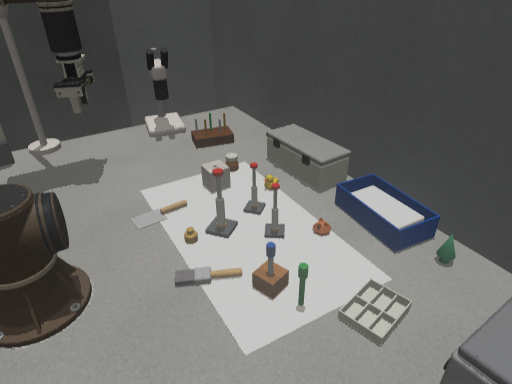

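The scene view shows the rod's blue grip at (174,203) in its holder, the large gauge's red head at (264,158) and the mount at (348,200). The side view shows them at (270,249), (218,172) and (216,175). I'll triangulate these.

```bash
cat > h.py <<'E'
import cv2,numpy as np
from scipy.spatial.transform import Rotation as Ro
from plant import r
def cam(n,s=None):
    p=r.camera_params(n);K=np.array(p["mtx"])
    if n=="wrist":
        T=np.eye(4);T[:3,:3]=Ro.from_euler("xyz",s["eef_rot"],degrees=True).as_matrix();T[:3,3]=s["tcp_pos"]
        M=T@np.array(p["mount"]);return K,M[:3,:3],M[:3,3]
    R=cv2.Rodrigues(np.array(p["rvec"]))[0];return K,R.T,-R.T@np.array(p["tvec"]).ravel()
def ray(c,uv):
    K,R,o=c;d=R@np.linalg.inv(K)@np.array([uv[0],uv[1],1.]);return o,d/np.linalg.norm(d)
def onz(c,uv,z):
    o,d=ray(c,uv);return o+d*(z-o[2])/d[2]
def tri(c1,u1,c2,u2):
    o1,d1=ray(c1,u1);o2,d2=ray(c2,u2)
    t=np.linalg.lstsq(np.c_[d1,-d2],o2-o1,rcond=None)[0]
    a=o1+t[0]*d1;b=o2+t[1]*d2;return (a+b)/2,np.linalg.norm(a-b)
def proj(c,X):
    K,R,o=c;q=K@(R.T@(np.array(X)-o));return q[:2]/q[2]
def mask(im,k):
    h=cv2.cvtColor(im,cv2.COLOR_RGB2HSV).astype(int);H,S,V=h[...,0],h[...,1],h[...,2]
    b=(V>50)
    return (b&(S>150)&((H<5)|(H>174)) if k=="red" else b&(S>140)&(H>105)&(H<130)).astype(np.uint8)
def blobs(im,k,amin=15):
    n,l,st,ce=cv2.connectedComponentsWithStats(mask(im,k))
    return [(ce[i].round(1).tolist(),st[i].tolist()) for i in range(1,n) if st[i][4]>=amin]
E
python3 - <<'E'
from h import *
I={n:cv2.imread(f"pics/{n}.png")[:,:,::-1].copy() for n in("scene","side")}
for n in I:
    for k in("red","blue"):print(n,k,blobs(I[n],k))
a=cv2.resize(I["scene"][165:235,315:405],None,fx=6,fy=6,interpolation=cv2.INTER_CUBIC)
b=cv2.resize(I["side"][145:205,190:245],None,fx=7,fy=7,interpolation=cv2.INTER_CUBIC)[:420]
w=np.hstack([a[:, :400] if 0 else cv2.resize(a,(400,311)),cv2.resize(b,(385,420))[:311]]) if 0 else None
H=420;w=np.hstack([cv2.resize(a,(int(90*5),350)),cv2.resize(b,(320,350))])
cv2.imwrite("pics/mount.png",w[:,:,::-1])
E
```

```text
scene red [([263.8, 158.0], [260, 155, 9, 8, 55]), ([297.4, 193.0], [295, 191, 6, 6, 28]), ([248.7, 202.7], [245, 200, 8, 7, 37])]
scene blue [([64.2, 4.2], [37, 0, 61, 12, 544]), ([385.0, 27.7], [366, 13, 37, 30, 772]), ([39.6, 109.4], [18, 93, 43, 34, 998]), ([173.2, 200.9], [170, 197, 6, 11, 42]), ([258.0, 344.3], [183, 295, 142, 89, 4283])]
side red [([253.6, 164.2], [251, 163, 6, 3, 15]), ([217.3, 170.4], [213, 169, 10, 4, 32]), ([275.2, 184.7], [272, 183, 7, 4, 19])]
side blue [([383.4, 180.7], [379, 177, 10, 8, 18]), ([343.5, 188.2], [338, 184, 12, 10, 27]), ([420.5, 207.6], [390, 184, 50, 41, 139])]
```

View pics/mount.png

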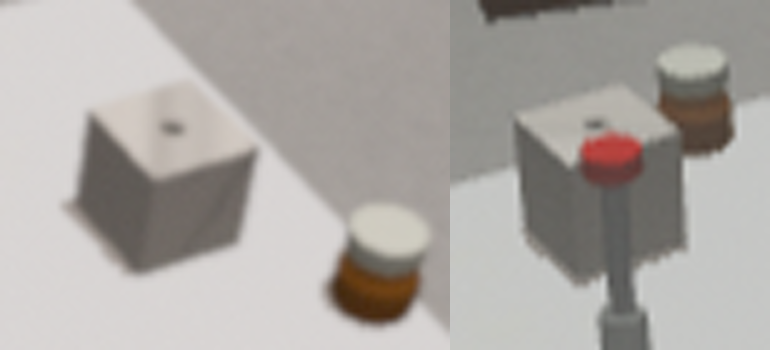

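The crop shows the bore mouth at scene (349.2,190.2) and side (214.6,166.1).

```bash
python3 - <<'E'
from h import *
I={n:cv2.imread(f"pics/{n}.png")[:,:,::-1].copy() for n in("scene","side")}
S,D=cam("scene"),cam("side")
h=cv2.cvtColor(I["side"],cv2.COLOR_RGB2HSV).astype(int)
m=((h[...,0]>100)&(h[...,0]<130)&(h[...,1]>80)).astype(np.uint8);m[:235]=0;m[270:]=0;m[:,:255]=0;m[:,290:]=0
ys,xs=np.nonzero(m);print("blue side",xs.mean(),ys.mean(),xs.min(),xs.max(),ys.min(),ys.max())
hs=cv2.cvtColor(I["scene"],cv2.COLOR_RGB2HSV).astype(int)
m2=((hs[...,0]>100)&(hs[...,0]<130)&(hs[...,1]>80)).astype(np.uint8);m2[:190]=0;m2[215:]=0;m2[:,:160]=0;m2[:,190:]=0
y2,x2=np.nonzero(m2);print("blue scene",x2.mean(),y2.mean(),x2.min(),x2.max(),y2.min(),y2.max())
print("rod",tri(S,(x2.mean(),y2.mean()),D,(xs.mean(),ys.mean())))
print("head",tri(S,(263.8,158),D,(217.3,171)))
print("bore",tri(S,(349.2,190.2),D,(214.6,166.1)),onz(S,(349.2,190.2),.075),onz(D,(214.6,166.1),.075))
# base of others for clearance
for n,uv in dict(gaugeB=(250,243),gaugeC=(295,233),duck=(341,255),jar=(391,224),spat=(292,172),weight=(252,190),green=(150,245),brush=(202,195)).items():print(n,onz(S,uv,0.0)[:2].round(3))
E
```

```text
blue side 270.375 244.725 267 274 242 247
blue scene 173.26153846153846 201.23076923076923 170 176 196 208
rod (array([ 0.4841277 , -0.22648269,  0.11713439]), np.float64(0.00538982451249162))
head (array([0.48108897, 0.02926282, 0.18537893]), np.float64(0.0010084842883120932))
bore (array([0.57209394, 0.25705938, 0.07301279]), np.float64(0.0014351695433004457)) [0.57334831 0.25632783 0.075     ] [0.57039696 0.25220524 0.075     ]
gaugeB [ 0.596 -0.057]
gaugeC [0.606 0.074]
duck [0.725 0.151]
jar [0.674 0.345]
spat [0.343 0.19 ]
weight [0.383 0.032]
green [ 0.503 -0.311]
brush [ 0.349 -0.122]
```

```bash
python3 -m pendant '[[20,10,2,0,0,0],[60,31,6,0,0,0],[105,54,11,0,0,0],[150,78,16,0,0,0],[195,101,20,0,0,0],[240,124,25,0,0,0],[285,147,30,0,0,0],[330,171,34,0,0,0],[375,194,39,0,0,0],[410,212,43,0,0,0],[430,222,45,0,0,0],[435,225,45,0,0,0],[435,225,45,0,0,0],[435,225,45,0,0,0],[435,225,45,0,0,0]]' 40
python3 - <<'E'
from h import *
s=r.get_state();im=r.capture("wrist");cv2.imwrite("pics/w1.png",im[:,:,::-1])
c=cam("wrist",s);print(s["tcp_pos"],s["eef_rot"],proj(c,(.571,.254,.075)))
E
```

```text
time_s: 1.98
tcp_pos: [0.5712, 0.2556, 0.2008]
eef_rot: [-180.0, -0.0, -21.9]
contact_force: [-0.0, 0.1, 0.4]
gripper_width: 0.0398
gripper_force: 0.0
[0.57118896 0.25562657 0.20077247] [-1.79982484e+02 -6.99885128e-03 -2.18649364e+01] [256.23247411 187.27289   ]
```

View pics/w1.png

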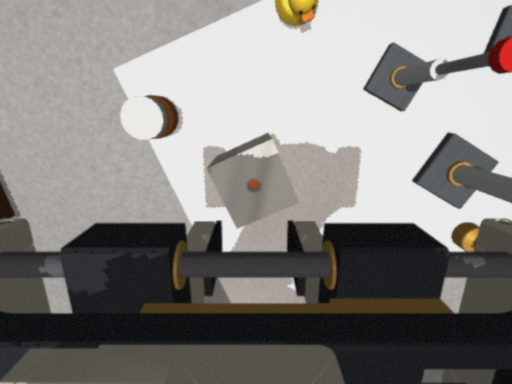

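The wrist view shows the bore, with the orange plug inside, at about (253,184), between the fingertips. I'll measure it precisely, then move to the rod.

```bash
python3 - <<'E'
from h import *
s=r.get_state();im=r.capture("wrist");c=cam("wrist",s)
h=cv2.cvtColor(im,cv2.COLOR_RGB2HSV).astype(int)
w=h[170:200,238:270]
m=((w[...,1]>90)|(w[...,2]<80)).astype(np.uint8)
n,l,st,ce=cv2.connectedComponentsWithStats(m);print(st[1:],ce[1:]+[238,170])
i=1+np.argmax(st[1:,4]);uv=ce[i]+[238,170]
print(onz(c,uv,.075),onz(c,uv,.065),proj(c,s["tcp_pos"]-[0,0,.125]))
print(w[14,:,1],w[14,:,2],w[:,15,1],w[:,15,2])
# shift to rod at TCP z .24
R=Ro.from_euler("xyz",s["eef_rot"],degrees=True)
print(R.inv().apply(np.array([.484,-.2265,.245])-s["tcp_pos"])*1e3)
E
```

```text
[[10  9 11  9 80]] [[253.2375 183.1375]]
[0.57605583 0.25511579 0.075     ] [0.57356737 0.25617617 0.065     ] [254.6233309  187.90262262]
[ 19  21  16  21  17  21  19  18  15  38 102 181 210 210 212 208 207 216
 207 200 157  72  20  20  21  18  22  20  21  17  22  18] [133 133 131 134 133 132 134 128 118 107 120 142 152 154 153 153 155 152
 155 148 130 103 101 113 124 127 128 129 136 136 139 139] [ 19  19  17  20  13  17  17  19  43 124 186 212 208 210 208 221 205 164
  78  32  21  16  25  21  18  22  18  18  24  18] [135 135 134 137 133 134 135 131 125 138 151 154 153 153 153 152 148 132
 105  89  86  95 112 123 126 129 127 130 128 126]
[ 98.64635127 479.87346448 -44.39373689]
```

```bash
python3 - <<'E'
from h import *
s=r.get_state();im=r.capture("wrist");c=cam("wrist",s)
h=cv2.cvtColor(im,cv2.COLOR_RGB2HSV).astype(int)
w=h[170:200,238:270]
for sv,vv in((40,110),(50,105),(35,115)):
    m=((w[...,1]>sv)|(w[...,2]<vv)).astype(np.uint8)
    n,l,st,ce=cv2.connectedComponentsWithStats(m)
    i=l[14,15];e=cv2.fitEllipse(np.argwhere(cv2.morphologyEx((l==i).astype(np.uint8),cv2.MORPH_GRADIENT,np.ones((3,3))))[:,::-1].astype(np.float32))
    uv=np.array([st[i][0]+st[i][2]/2-.5,st[i][1]+st[i][3]/2-.5])+[238,170]
    print(st[i],uv,ce[i]+[238,170],e,onz(c,uv,.075),onz(c,ce[i]+[238,170],.075))
E
python3 -m pendant '[[4,20,-4,0,0,0],[12,60,-10,0,0,0],[22,105,-18,0,0,0],[31,150,-26,0,0,0],[40,195,-34,0,0,0],[49,240,-44,0,0,0],[59,285,-44,0,0,0],[68,330,-44,0,0,0],[77,375,-44,0,0,0],[86,420,-44,0,0,0],[94,457,-44,0,0,0],[98,475,-44,0,0,0],[99,480,-44,0,0,0],[99,480,-44,0,0,0],[99,480,-44,0,0,0],[99,480,-44,0,0,0]]'
python3 - <<'E'
from h import *
s=r.get_state();im=r.capture("wrist");cv2.imwrite("pics/w2.png",im[:,:,::-1])
c=cam("wrist",s);print(s["tcp_pos"],s["eef_rot"],proj(c,(.484,-.2265,.125)),[b for b in blobs(im,"blue")])
E
```

```text
[  9   9  15  13 158] [254. 185.] [253.65189873 185.08227848] ((15.692216873168945, 15.094243049621582), (14.297115325927734, 15.200912475585938), 104.0880126953125) [0.57407192 0.25502494 0.075     ] [0.57412172 0.25537421 0.075     ]
[  9   9  14  13 147] [253.5 185. ] [253.49659864 185.07482993] ((15.473618507385254, 15.077302932739258), (13.81464958190918, 14.608309745788574), 116.11956024169922) [0.5742554 0.2554815 0.075    ] [0.57418577 0.25551319 0.075     ]
[  8   8  16  15 176] [253.5 185. ] [253.69318182 185.24431818] ((15.688699722290039, 15.244364738464355), (14.937207221984863, 15.966379165649414), 120.19515228271484) [0.5742554 0.2554815 0.075    ] [0.57395304 0.25539839 0.075     ]
time_s: 4.12
tcp_pos: [0.4844, -0.2266, 0.2446]
eef_rot: [-180.0, -0.0, -21.9]
contact_force: [0.3, -0.3, -0.1]
gripper_width: 0.0401
gripper_force: 0.0
[ 0.48437416 -0.22660636  0.24460565] [-1.79997650e+02 -3.77956793e-03 -2.18631958e+01] [254.63787829 189.83703768] [([257.2, 189.8], [248, 180, 19, 20, 290])]
```

View pics/w2.png

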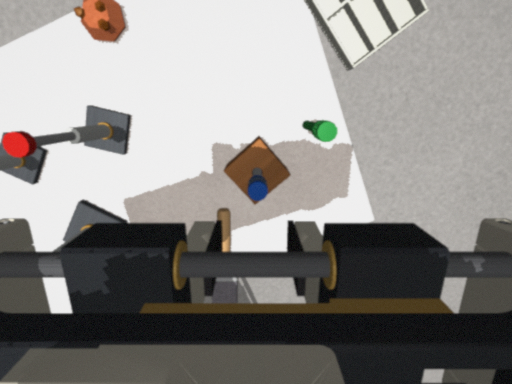

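The wrist view shows the rod's blue top at (257,189) above its holder, with the green rod at (323,131). I'll measure the blue top face.

```bash
python3 - <<'E'
from h import *
s=r.get_state();im=r.capture("wrist");c=cam("wrist",s)
h=cv2.cvtColor(im,cv2.COLOR_RGB2HSV).astype(int)
w=h[165:206,242:274]
print("V col15",w[:,15,2]);print("S",w[:,15,1]);print("H",w[:,15,0])
print("row 190 V",h[190,242:274,2],h[190,242:274,1])
m=((w[...,0]>100)&(w[...,0]<130)&(w[...,1]>110)).astype(np.uint8)
n,l,st,ce=cv2.connectedComponentsWithStats(m);print(st[1:],ce[1:]+[242,165])
for uv in((257,189.8),(257,190)):print(onz(c,uv,.125))
# predicted disc edge
P=np.array([proj(c,onz(c,(257,189.8),.125)+[.01*np.cos(t),.01*np.sin(t),0]) for t in np.linspace(0,6.28,40)]);print(P.min(0),P.max(0))
E
```

```text
V col15 [110 107  93  78  72  73  74  71  69  71  66  57  60  55  57  63  79 107
 119 121 124 123 121 119 121 117 122 119 119 120 119 118 120 117 115  97
  93 123 155 175 177]
S [155 145 104  26   7  10   7   4   7  25  89 125 106  97  98 146 197 193
 193 198 189 193 207 201 196 209 196 201 204 196 206 210 198 209 188 105
  52  68  39  23  22]
H [ 13  13  11  11   0 120  45  60 135 107 110 109 109 106 110 110 110 110
 110 109 109 109 109 109 109 109 110 109 109 109 109 109 109 109 109 116
   0  13  15  15  16]
row 190 V [118 109 105 104  98  81 105 116 121 117 121 118 120 119 119 117 120 121
 121 119 119 121 120 120 119  98  86  99 103 120 145 164] [108 145 160 152 125  47 148 202 196 203 202 201 202 199 212 209 202 207
 192 204 201 194 196 200 176  96  77 139 129  85  49  31]
[[ 11  11   8   3  14]
 [  6  14  19  22 315]] [[256.42857143 176.57142857]
 [257.07936508 189.48888889]]
[ 0.48318701 -0.22870224  0.125     ]
[ 0.4829998  -0.22862754  0.125     ]
[246.66383338 179.78722534] [267.35266016 199.61979399]
```

```bash
python3 -m pendant '[[-0.7,2.6,10,0,0,0],[-0.7,2.6,30,0,0,0],[-0.7,2.6,50,0,0,0],[-0.7,2.6,70,0,0,0],[-0.7,2.6,88,0,0,0],[-0.7,2.6,104,0,0,0],[-0.7,2.6,118,0,0,0],[-0.7,2.6,128,0,0,0],[-0.7,2.6,132,0,0,0],[-0.7,2.6,132,0,0,0],[-0.7,2.6,132,0,0,0],[-0.7,2.6,132,0,0,0]]' 40
python3 -m pendant '[[0,0,0,0,0,0],[0,0,0,0,0,0],[0,0,0,0,0,0],[0,0,0,0,0,0],[0,0,0,0,0,0],[0,0,0,0,0,0],[0,0,0,0,0,0],[0,0,0,0,0,0]]' 0 35
```

```text
time_s: 5.72
tcp_pos: [0.4828, -0.2295, 0.113]
eef_rot: [-180.0, -0.0, -21.9]
contact_force: [-0.2, 0.4, 0.2]
gripper_width: 0.04
gripper_force: 0.0
time_s: 6.72
tcp_pos: [0.4826, -0.2295, 0.1126]
eef_rot: [-180.0, -0.0, -21.9]
contact_force: [0.3, 1.1, 0.6]
gripper_width: 0.0195
gripper_force: 35.0
```

```bash
python3 -m pendant '[[0,0,-5,0,0,0],[0,0,-20,0,0,0],[0,0,-45,0,0,0],[0,0,-75,0,0,0],[0,0,-105,0,0,0],[0,0,-135,0,0,0],[0,0,-165,0,0,0],[0,0,-185,0,0,0],[0,0,-197,0,0,0],[0,0,-200,0,0,0],[0,0,-200,0,0,0]]'
python3 -m pendant '[[-2,-10,0,0,0,0],[-7,-35,0,0,0,0],[-14,-70,0,0,0,0],[-22,-110,0,0,0,0],[-30,-150,0,0,0,0],[-38,-190,0,0,0,0],[-46,-230,0,0,0,0],[-54,-270,0,0,0,0],[-62,-310,0,0,0,0],[-69,-350,0,0,0,0],[-77,-390,0,0,0,0],[-85,-430,0,0,0,0],[-91,-460,0,0,0,0],[-95,-478,0,0,0,0],[-95.7,-484,0,0,0,0],[-95.7,-484,0,0,0,0],[-95.7,-484,0,0,0,0],[-95.7,-484,0,0,0,0]]'
python3 -m pendant '[[0,0,8,0,0,0],[0,0,25,0,0,0],[0,0,45,0,0,0],[0,0,65,0,0,0],[0,0,85,0,0,0],[0,0,102,0,0,0],[0,0,114,0,0,0],[0,0,119,0,0,0],[0,0,120,0,0,0],[0,0,120,0,0,0],[0,0,120,0,0,0]]'
python3 - <<'E'
from h import *
s=r.get_state();im=r.capture("wrist");print(s["tcp_pos"],s["contact_force"])
a=cv2.resize(im[110:230,170:340],None,fx=4.5,fy=4.5,interpolation=cv2.INTER_CUBIC)
cv2.imwrite("pics/w3.png",a[:,:,::-1]);cv2.imwrite("pics/w3f.png",im[:,:,::-1])
for n in("scene","side"):cv2.imwrite(f"pics/{n}3.png",r.capture(n)[:,:,::-1])
E
```

```text
time_s: 8.1
tcp_pos: [0.4822, -0.2293, 0.3121]
eef_rot: [-180.0, 0.1, -21.9]
contact_force: [0.1, -0.1, -1.0]
gripper_width: 0.0192
gripper_force: 35.0
time_s: 10.35
tcp_pos: [0.5746, 0.2544, 0.313]
eef_rot: [-180.0, -0.0, -22.0]
contact_force: [0.1, -0.6, -0.9]
gripper_width: 0.019
gripper_force: 35.0
time_s: 11.72
tcp_pos: [0.5748, 0.2554, 0.1932]
eef_rot: [-180.0, -0.0, -21.9]
contact_force: [-0.2, 0.1, -1.6]
gripper_width: 0.0192
gripper_force: 35.0
[0.57475368 0.25542662 0.19317314] [-0.1844018   0.05560371 -1.61026511]
```

View pics/w3.png

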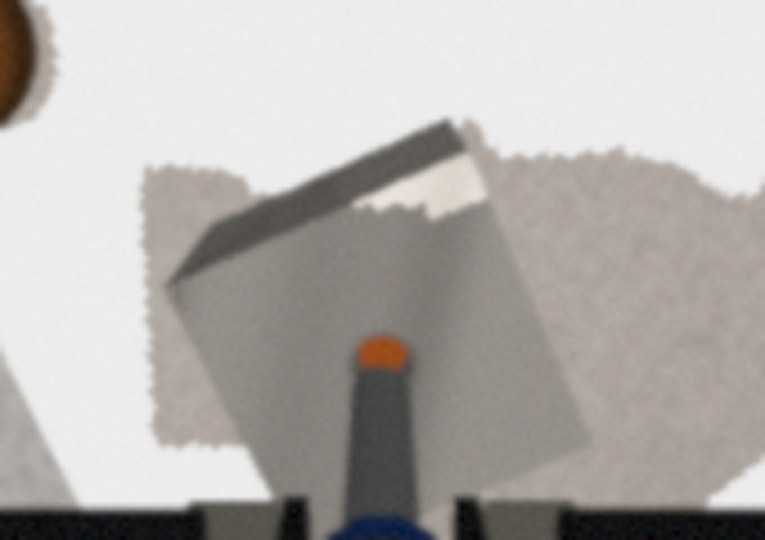

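The crop shows the rod (tip at crop (382,370)) lined up sideways with the bore (orange plug at crop (383,353)). I'll check the numbers along the tool's x.

```bash
python3 - <<'E'
from h import *
s=r.get_state();c=cam("wrist",s);im=cv2.imread("pics/w3f.png")[:,:,::-1].copy()
t=np.array(s["tcp_pos"]);tip=t-[0,0,.1026]
X=np.array([.928,-.372,0]);Y=np.array([-.372,-.928,0])
print("tip ctr",proj(c,tip),"near/far edge",proj(c,tip+X*.005),proj(c,tip-X*.005),"shank edges",proj(c,tip+[0,0,.02]+Y*.006),proj(c,tip+[0,0,.02]-Y*.006))
b=np.array([.5741,.2554,.075]);print("bore",proj(c,b),proj(c,b+X*.0066),proj(c,b-X*.0066))
g=im.astype(int)
h=cv2.cvtColor(im,cv2.COLOR_RGB2HSV).astype(int)
print("col255 rows178-205 V",h[178:206,254:256,2].mean(1),"S",h[178:206,254:256,1].mean(1))
for y in(183,187,190,195,200,205,210):print(y,"V",h[y,242:268,2].tolist(),"S",h[y,242:268,1].tolist() if y<192 else "")
S,D=cam("scene"),cam("side")
E
```

```text
tip ctr [254.63665902 194.77743205] near/far edge [254.62631841 189.49155581] [254.64688557 200.00500581] shank edges [261.78017208 201.95294034] [247.46410474 201.9743131 ]
bore [254.77439503 190.48441688] [254.76244504 183.85584441] [254.78618092 197.02196816]
col255 rows178-205 V [136.5 136.  135.  135.  134.  128.  130.  148.5 152.  155.5 154.5 151.5
 142.5 110.5  82.   73.   70.   72.5  69.   71.   70.5  72.   70.   70.5
  71.   73.   70.5  71.5] S [ 18.   18.   18.   16.   20.   27.5  82.5 160.5 210.  213.  208.  214.5
 195.  124.5  42.    7.    7.    5.5   0.    4.    5.5   7.    4.    4.
   3.5   7.    5.5   5. ]
183 V [135, 136, 134, 134, 136, 135, 136, 135, 135, 136, 132, 127, 130, 126, 131, 128, 131, 127, 128, 125, 127, 127, 127, 128, 129, 131] S [17, 19, 19, 17, 15, 19, 15, 17, 13, 23, 17, 26, 27, 28, 27, 22, 19, 20, 18, 18, 20, 18, 20, 18, 20, 19]
187 V [134, 135, 137, 138, 136, 131, 129, 131, 147, 155, 154, 155, 155, 156, 154, 153, 151, 142, 124, 114, 119, 125, 125, 124, 128, 131] S [21, 19, 19, 20, 19, 21, 38, 93, 160, 199, 209, 212, 212, 214, 212, 210, 198, 154, 90, 34, 24, 20, 20, 14, 20, 16]
190 V [132, 134, 134, 133, 132, 119, 105, 107, 128, 141, 146, 142, 141, 144, 148, 147, 145, 123, 98, 97, 109, 120, 126, 129, 132, 134] S [19, 19, 17, 19, 19, 17, 22, 79, 155, 195, 196, 199, 195, 195, 191, 208, 190, 147, 70, 26, 23, 21, 18, 20, 19, 17]
195 V [135, 135, 135, 135, 134, 123, 103, 74, 67, 69, 71, 66, 72, 73, 73, 73, 72, 73, 87, 107, 119, 124, 128, 132, 134, 137] S 
200 V [134, 135, 136, 134, 135, 116, 85, 66, 68, 70, 70, 68, 71, 69, 72, 72, 72, 69, 80, 101, 121, 127, 130, 130, 135, 141] S 
205 V [135, 136, 134, 133, 127, 105, 75, 67, 65, 67, 71, 73, 70, 73, 73, 72, 71, 72, 73, 96, 121, 128, 132, 137, 142, 141] S 
210 V [135, 134, 134, 133, 121, 94, 72, 67, 67, 72, 70, 71, 71, 71, 71, 72, 68, 67, 74, 86, 112, 128, 136, 137, 140, 141] S
```

```bash
python3 -m pendant '[[0,0,4,0,0,0],[0,0,9,0,0,0],[0,0,13,0,0,0],[0,0,15,0,0,0],[0,0,16.5,0,0,0],[0,0,18,0,0,0],[0,0,19,0,0,0],[0,0,20,0,0,0],[0,0,20,0,0,0]]'
```

```text
time_s: 13.0
tcp_pos: [0.5745, 0.2552, 0.1725]
eef_rot: [180.0, 0.0, -21.9]
contact_force: [-0.3, -0.6, -1.8]
gripper_width: 0.0192
gripper_force: 35.0
```

```bash
python3 -m pendant '[[0,0,3,0,0,0],[0,0,6,0,0,0],[0,0,9,0,0,0],[0,0,12,0,0,0],[0,0,14,0,0,0],[0,0,16,0,0,0],[0,0,18,0,0,0],[0,0,20,0,0,0],[0,0,20,0,0,0],[0,0,20,0,0,0]]'
```

```text
time_s: 14.25
tcp_pos: [0.5745, 0.2552, 0.1522]
eef_rot: [180.0, 0.0, -21.9]
contact_force: [0.5, -0.1, 1.9]
gripper_width: 0.0192
gripper_force: 35.0
```

```bash
python3 -m pendant '[[0,0,0,0,0,0],[0,0,0.5,0,0,0],[0,0,1,0,0,0],[0,0,1.5,0,0,0],[0,0,2,0,0,0],[0,0,2.5,0,0,0],[0,0,3,0,0,0],[0,0,3.5,0,0,0],[0,0,4,0,0,0]]' 0 12
```

```text
time_s: 15.38
tcp_pos: [0.5746, 0.2553, 0.1485]
eef_rot: [-180.0, -0.0, -21.9]
contact_force: [0.3, 0.4, 4.6]
gripper_width: 0.0197
gripper_force: 12.0
```

```bash
python3 -m pendant '[[0,0,0.5,0,0,0],[0,0,1,0,0,0],[0,0,1.5,0,0,0],[0,0,2,0,0,0],[0,0,2.5,0,0,0],[0,0,3,0,0,0],[0,0,3.5,0,0,0],[0,0,4,0,0,0]]'
```

```text
time_s: 16.38
tcp_pos: [0.5745, 0.2553, 0.1446]
eef_rot: [-180.0, -0.0, -21.9]
contact_force: [-0.8, 0.1, 4.1]
gripper_width: 0.0198
gripper_force: 12.0
```

```bash
python3 -m pendant '[[0,0,0.5,0,0,0],[0,0,1,0,0,0],[0,0,1.5,0,0,0],[0,0,2,0,0,0],[0,0,2.5,0,0,0],[0,0,3,0,0,0]]'
```

```text
time_s: 17.12
tcp_pos: [0.5756, 0.2555, 0.1435]
eef_rot: [-179.9, -0.1, -21.9]
contact_force: [-0.9, -1.4, 15.2]
gripper_width: 0.0195
gripper_force: 12.0
```

```bash
python3 -m pendant '[[0,0,0.2,0,0,0],[0,0,0.4,0,0,0],[0,0,0.6,0,0,0],[0,0,0.6,0,0,0],[0,0,0.6,0,0,0]]'
python3 - <<'E'
from plant import r
s=r.get_state();print(s["tcp_pos"],s["contact_force"],s["eef_rot"])
E
```

```text
time_s: 17.75
tcp_pos: [0.5759, 0.2556, 0.1434]
eef_rot: [-179.9, -0.2, -21.9]
contact_force: [-0.6, -1.6, 15.2]
gripper_width: 0.0199
gripper_force: 12.0
[0.5759039  0.25559717 0.14338606] [-0.58510296 -1.62766686 15.18792887] [-1.79869347e+02 -1.62750364e-01 -2.18827325e+01]
```

```bash
python3 -m pendant '[[0,0,-0.6,0,0,0],[0,0,-1.2,0,0,0],[0,0,-1.8,0,0,0],[0,0,-1.8,0,0,0]]'
python3 -m pendant '[[0,0,0,0,0,0],[0,0,0,0,0,0],[0,0,0,0,0,0],[0,0,0,0,0,0],[0,0,0,0,0,0]]' 40
python3 -m pendant '[[0,0,-5,0,0,0],[0,0,-15,0,0,0],[0,0,-28,0,0,0],[0,0,-38,0,0,0],[0,0,-44,0,0,0],[0,0,-46,0,0,0],[0,0,-46,0,0,0]]'
python3 -m pendant '[[0,0,0,0,0,0],[0,0,0,0,0,0],[0,0,0,0,0,0],[0,0,0,0,0,0],[0,0,0,0,0,0]]' 0 10
python3 - <<'E'
from h import *
im=[r.capture(n) for n in("scene","side")];s=r.get_state();print(s["tcp_pos"],s["contact_force"])
a=cv2.resize(im[0][120:240,300:400],None,fx=4,fy=4);b=cv2.resize(im[1][110:230,165:265],None,fx=4,fy=4)
cv2.imwrite("pics/after.png",np.hstack([a,b])[:,:,::-1])
E
```

```text
time_s: 18.25
tcp_pos: [0.5751, 0.2554, 0.1435]
eef_rot: [-179.9, -0.1, -21.9]
contact_force: [0.1, -0.7, 7.4]
gripper_width: 0.0197
gripper_force: 12.0
time_s: 18.88
tcp_pos: [0.5745, 0.2552, 0.1426]
eef_rot: [180.0, 0.0, -21.9]
contact_force: [-0.5, -0.1, 0.6]
gripper_width: 0.0402
gripper_force: 0.0
time_s: 19.75
tcp_pos: [0.5744, 0.2552, 0.1886]
eef_rot: [180.0, 0.0, -21.9]
contact_force: [0.1, 0.4, 0.2]
gripper_width: 0.0397
gripper_force: 0.0
time_s: 20.38
tcp_pos: [0.5745, 0.2552, 0.1887]
eef_rot: [180.0, 0.0, -21.9]
contact_force: [0.1, 0.3, 0.5]
gripper_width: 0.0008
gripper_force: 0.0
[0.57455255 0.2552648  0.18876856] [ 0.65814816  0.03749792 -0.07630605]
```

View pics/after.png

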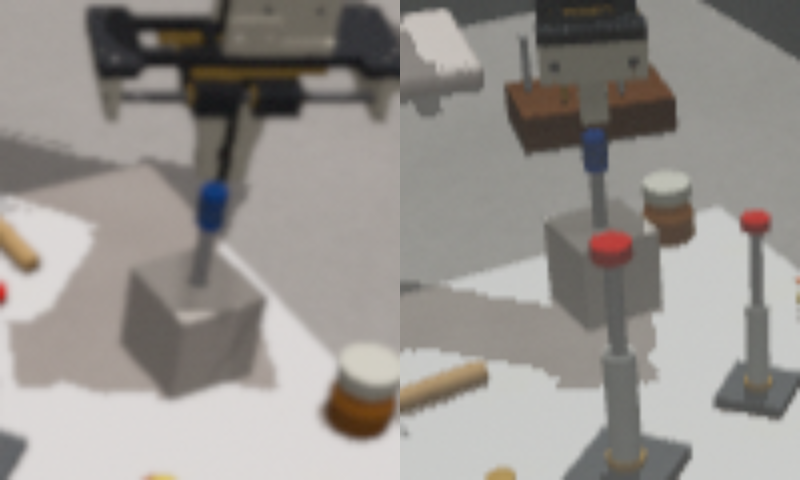

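The rod stands upright in the bore, with its blue grip just under the closed fingertips. Next I probe its top gently to confirm the height and that it has bottomed.

```bash
python3 -m pendant '[[0,0,4,0,0,0],[0,0,8,0,0,0],[0,0,10,0,0,0],[0,0,11,0,0,0],[0,0,12,0,0,0],[0,0,13,0,0,0],[0,0,14,0,0,0],[0,0,14.5,0,0,0],[0,0,15,0,0,0],[0,0,15,0,0,0],[0,0,15,0,0,0]]'
```

```text
time_s: 21.85
tcp_pos: [0.5756, 0.2558, 0.1754]
eef_rot: [-179.9, -0.1, -21.9]
contact_force: [0.0, -0.8, 7.2]
gripper_width: 0.0004
gripper_force: 3.6
```

```bash
python3 -m pendant '[[0,0,0.5,0,0,0],[0,0,1,0,0,0],[0,0,1.5,0,0,0],[0,0,2,0,0,0],[0,0,2,0,0,0],[0,0,2,0,0,0]]'
```

```text
time_s: 22.6
tcp_pos: [0.5768, 0.2563, 0.1753]
eef_rot: [-179.7, -0.3, -21.9]
contact_force: [0.4, 0.2, 13.8]
gripper_width: 0.0009
gripper_force: 7.4
```

```bash
python3 -m pendant '[[0,0,-3,0,0,0],[0,0,-10,0,0,0],[0,0,-30,0,0,0],[0,0,-55,0,0,0],[0,0,-78,0,0,0],[0,10,-90,0,0,0],[0,35,-90,0,0,0],[0,70,-90,0,0,0],[-1,110,-90,0,0,0],[-2,150,-90,0,0,0],[-2.6,190,-90,0,0,0],[-2.6,220,-90,0,0,0],[-2.6,238,-90,0,0,0],[-2.6,244,-90,0,0,0],[-2.6,244,-90,0,0,0],[-2.6,244,-90,0,0,0]]'
python3 - <<'E'
from h import *
s=r.get_state();im=r.capture("wrist");cv2.imwrite("pics/w4.png",im[:,:,::-1]);c=cam("wrist",s)
for z in(.19,.2):print(proj(c,(.4811,.0293,z)))
for b in blobs(im,"red"):print(b,onz(c,b[0],.19),onz(c,b[0],.2))
print(s["tcp_pos"])
E
```

```text
time_s: 24.6
tcp_pos: [0.4814, 0.0305, 0.2616]
eef_rot: [180.0, 0.0, -21.9]
contact_force: [0.2, 0.3, -0.2]
gripper_width: 0.0005
gripper_force: 0.0
[256.05921614 206.18219659]
[256.12309655 210.6371117 ]
([306.4, 15.4], [294, 0, 26, 32, 640]) [ 0.59342859 -0.05174128  0.19      ] [ 0.59144404 -0.04917423  0.2       ]
([154.0, 67.9], [141, 55, 28, 27, 552]) [0.60261014 0.05723408 0.19      ] [0.60018739 0.05460005 0.2       ]
([256.5, 203.6], [241, 186, 32, 35, 875]) [0.48299756 0.02816064 0.19      ] [0.48628357 0.0269142  0.2       ]
[0.48136288 0.03048723 0.26158137]
```

View pics/w4.png

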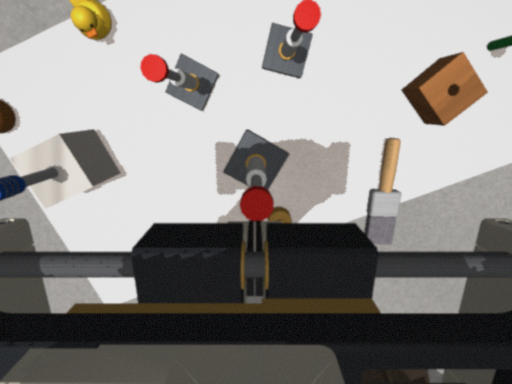

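The wrist view shows the large gauge's red head at (256,204), under the closed fingertips. I shift about 4 mm to centre on it and press.

```bash
python3 -m pendant '[[1,1,5,0,0,0],[3.7,2.2,15,0,0,0],[3.7,2.2,25,0,0,0],[3.7,2.2,33,0,0,0],[3.7,2.2,38,0,0,0],[3.7,2.2,43,0,0,0],[3.7,2.2,48,0,0,0],[3.7,2.2,52,0,0,0],[3.7,2.2,56,0,0,0],[3.7,2.2,60,0,0,0],[3.7,2.2,64,0,0,0],[3.7,2.2,68,0,0,0],[3.7,2.2,72,0,0,0],[3.7,2.2,76,0,0,0],[3.7,2.2,79,0,0,0],[3.7,2.2,81,0,0,0],[3.7,2.2,83,0,0,0],[3.7,2.2,84,0,0,0],[3.7,2.2,84,0,0,0],[3.7,2.2,84,0,0,0]]'
```

```text
time_s: 27.15
tcp_pos: [0.4836, 0.0265, 0.1776]
eef_rot: [180.0, 0.0, -21.9]
contact_force: [0.1, 0.0, 1.6]
gripper_width: 0.0004
gripper_force: 0.2
```

Target is TCP z = 0.1755, so about 2.1 mm more.

```bash
python3 -m pendant '[[0,0,0.8,0,0,0],[0,0,1.5,0,0,0],[0,0,2,0,0,0],[0,0,2.2,0,0,0],[0,0,2.2,0,0,0],[0,0,2.2,0,0,0]]'
```

```text
time_s: 27.9
tcp_pos: [0.4837, 0.0265, 0.1756]
eef_rot: [-180.0, -0.0, -21.9]
contact_force: [-0.4, 0.4, 3.2]
gripper_width: 0.0008
gripper_force: 1.6
```

```bash
python3 -m pendant '[[0,0,-2,0,0,0],[0,0,-10,0,0,0],[0,0,-30,0,0,0],[0,0,-55,0,0,0],[0,0,-80,0,0,0],[0,0,-95,0,0,0],[0,0,-100,0,0,0],[0,0,-100,0,0,0],[0,0,-100,0,0,0]]'
python3 - <<'E'
from h import *
s=r.get_state();print(s["tcp_pos"],s["contact_force"],s["time_s"])
a=r.capture("scene");b=r.capture("side");S,D=cam("scene"),cam("side")
print([x for x in blobs(a,"red") if 240<x[0][0]<290],[x for x in blobs(a,"blue") if 330<x[0][0]<365 and x[0][1]<200])
print([x for x in blobs(b,"red",8)],[x for x in blobs(b,"blue",4)][:4])
for n,X in(("rodtop",(.5745,.2552,.156)),("headtop",(.484,.0275,.156))):print(n,proj(S,X),proj(D,X))
w=np.hstack([cv2.resize(a[110:250,235:375],(398,398)),cv2.resize(b[110:250,165:305],(398,398))]);cv2.imwrite("pics/end.png",w[:,:,::-1])
E
```

```text
time_s: 29.02
tcp_pos: [0.4832, 0.0264, 0.2747]
eef_rot: [179.9, 0.1, -21.9]
contact_force: [0.4, -0.3, -0.4]
gripper_width: 0.0003
gripper_force: 0.0
[0.48317597 0.02636667 0.27465037] [ 0.43014438 -0.26928811 -0.40799688] 29.025
[([263.7, 168.3], [260, 165, 9, 8, 59]), ([248.6, 202.7], [245, 200, 8, 7, 44])] [([352.6, 170.3], [351, 166, 5, 11, 37])]
[([253.6, 164.2], [251, 163, 6, 3, 15]), ([275.2, 184.7], [272, 183, 7, 4, 19])] [([367.2, 175.8], [366, 175, 3, 2, 4]), ([373.5, 175.1], [370, 174, 8, 4, 13]), ([360.0, 177.6], [359, 177, 3, 2, 5]), ([383.4, 180.6], [379, 177, 10, 8, 17])]
rodtop [353.26615253 167.4285446 ] [213.64152218 142.81182987]
headtop [263.56187503 167.4247988 ] [219.41135117 180.94782877]
```

View pics/end.png

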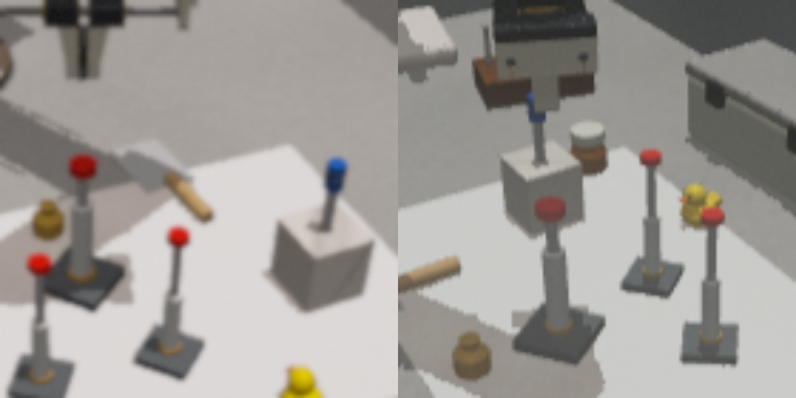

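The rod stands upright in the mount and the large gauge's red head has been pressed down. Both sit where tops at about 156 mm should appear, and nothing else was disturbed. I'm handing the job in.

```bash
python3 -c "
from plant import r
print(r.close_job())"
```

```text
the job is handed in; nothing more can be done
None
```

The job is handed in: the rod stands bottomed in the mount's bore (about 34 mm deep) and the gauge's red head is pressed to within about 0.2 mm of the rod's top by tool readings, but `close_job()` gave no verdict, so I don't know how it was judged.

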